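Open the double-latched stock chest

ROBOT

A 6-joint arm with a two-finger parallel gripper is mounted at the origin on a cart in front of the work surface, level with it; the furniture and walls round the work are solid. World frame = base frame: x ahead of the robot, y to its left, z up, the work surface at z = 0. Lengths are in m, angles in rad, forces in N, time in s.
With the tool pointing down it reaches from about 0.35 to 0.975 m from the base axis. Payload 4.9 kg.
Tool frame: the origin (TCP) lies at the very end of the fingers, on their centre line; the grasp point (between the pads) lies 19 mm behind it; z points along the fingers, y is the line along which they close (so a half turn about z gives the same grasp; the last joint's range is limited). The gripper opens to 85 mm and grips with 20 to 120 N. Pads are 22 mm wide; open, the fingers measure 114 mm over their backs; the gripper's body (76 mm by 85 mm) begins 54 mm behind the grasp point. The pads swing forward as they close: fully open they stand 13 mm farther back than shut.
Start: joints at [-1.368, 0.053, 1.613, -0, 1.476, -0.119], TCP at [0.198, -0.593, 0.231] pointing down, gripper open.
Joint ranges: [-3.01, 3.01], [-1.01, 2.22], [0.06, 2.58], [-1.02, 4.17], [0.09, 2.62], [-3.14, 3.14]. Speed limits (rad/s): [2.57, 2.57, 3.14, 3.14, 3.14, 3.14].

INTERFACE

Orientations are given as a unit quaternion [w, x, y, z].
In Python, from plant import manip gives the robot as it stands.
- The arm moves only by the tool play_rows, never from a script. Its argument "series" is a list that holds one entry, the list of rows, each a list of 7 numbers: the shift along the world's x, y, z in m, then the turn, a rotation vector about the world's x, y, z in degrees, then the opening, from 0 (shut) to 1 (fully open). In form: [[[dx, dy, dz, rx, ry, rz, grip], ...]]. A call has 1 to 10 rows; each row shifts and turns the commanded pose from where the row before left it; what a row does not reach is not made up. A row lasts 1/10 s, in which the tool goes at most 50 mm and 8.59 degrees, less where a joint would pass 70% of its speed; a pose out of reach is approached as far as the arm can. A call with a gripper value outside its range is refused whole. The fingers move at their own pace and stop on an object; the grip force is fixed at half the most. Time passes only in rows, so rows that do not move let the fingers close. It gives the time, the measured TCP pose, the force, the opening and the grip force at its end, in the units of the state.
- manip.state(): the state, without advancing time (a new reading comes with each control period).
- manip.grab_frame(name): name is "side" or "top" or "wrist"; returns a dict with "frame" (480x640x3 uint8, blue, green, red), "mtx" (3x3 intrinsics, pixels), "k1" (the pictures are not rectified: a ray, as slopes to the right and down, at radius r is drawn at 1 + k1 r^2 times it, then the intrinsics apply), "R" (3x3) and "t" (3): a world point X has camera coordinates R X + t. Camera axes: x right, y down, z forward; pixel columns grow to the right and rows downward; lengths in m; the calibration is good to about 2 mm. A picture is of the moment at which its call begins. There is no depth.
- manip.job_done(): hands the job in; it is judged then, once.
The state is a dict: "time": time; "joint_pos": joint angles; "joint_vel": joint speeds; "joint_efforts": joint torques, N m; "tool_pos": TCP position; "tool_rot": TCP orientation; "contact_force": force on the tool from outside, world axes, zero at the start; "ft_torque": the same for the moment, N m; "gripper_width": opening from 0.0 (shut) to 1.0 (fully open); "grasp_force": force on a finger pad.
Only numpy, scipy, OpenCV 4.12 (cv2) and the standard library are available. Lean on these libraries where they do the work, as an engineer would, in place of code of your own. Each camera call takes 0.05 s, during which the arm holds its last target. There are 200 camera calls.

TASK

Open the small metal-stock chest on the goldsmith's bench. Draw the bolt on its right side clear of the lid, lift the lid by its front bar a little until it stops against the safety catch, feel behind the bar for the catch's thumb tab and push it gently to the left as far as it goes, and, with the tab held there, lift the lid on and swing it wide open (at least 60 degrees), so that it stays open when you let go. Do not force the lid or the tab, and leave the things beside the chest where they are.

Things in the scene. Friction and masses are not known exactly. Their poses are not given: they have to be found in the camera images.
- chest: Grey steel chest, 150 deep (x) x 200 wide (y) x 70 high mm, fast on the bench. Origin under its centre, z up; its own -x is its front (towards the robot), its own +y its left. Left, right and all offsets in these texts are in the chest's frame. On its right stands the bolt's pedestal, 46 x 74 mm, 76 mm high, centred at (-20, -137) mm.
- bolt_knob (a point): Centre of the bolt's upright dark round knob: 14 mm across, from 91.5 to 113.5 mm above the bench. The bolt is a flat steel bar lying over the right edge of the lid; at bolt = 0 the knob stands at (-20, -122.5) mm in the chest's frame. Free above and all round; the lid's top is 77 mm above the bench, the guides 88 mm.
- bolt (a joint): Travel of the primary bolt in m, from 0 (shot, over the lid) to 0.030 (fully drawn, its stop); grows towards the chest's own -y (right, away from the lid). The lid is free of it beyond 0.020. Friction of about 3 N; it stays where it is left.
- bar_mid (a point): Middle of the lid's front pull bar, a round steel bar, 12 mm diameter, along the chest's y, 154 mm clear between its two arms. Moves with the lid; lid shut: at (-130, 0, 80) mm in the chest's frame. 35 mm free space between the bar and the lid's front skirt; in front of and below the bar all is free. Let go, it stays where it is (stiff hinge).
- lid_hinge (a point): Point on the lid's hinge axis (along the chest's y), at (75, 0, 70) mm in the chest's frame; does not move. The bar runs on a circle of 205 mm radius round it.
- lid (a joint): Lid angle in rad: 0 shut, grows as it opens, stop at 1.35. The hinge is stiff: the lid stays at any angle; lifting at the bar takes about 5 N. With the bolt drawn it rises to about 0.05 (bar 10 mm up), where the safety catch's sprung hook stops it (gives 1 mm per 4 N) until the catch is pushed; from 0.11 on (bar 23 mm up) it is past the catch.
- catch_rail: Fixed rail of the safety catch on the chest's front wall, hidden behind the lid's skirt; its origin and axes are the chest's. In it a spring-returned slide with a hook and the thumb tab runs 14.5 mm to the left; not measured. It frees the lid after 11.5 mm. While the lid is shut (below 0.035 rad) the slide is blocked. Pushing takes 2.5 N rising to 5 N; at the stop it rises steeply.
- tab_zone (a point): Fixed point at (-105, 0, 80) mm in the chest's frame, mid zone of the thumb tab: an upright steel plate, 6 mm thick (y), 30 mm deep (x), 36 to 86 mm above the bench, 4 mm behind the pull bar. At rest it stands anywhere from 30 mm right to 30 mm left of here, not measured: reach behind the bar near its right end, tips 20 mm or more below its centre, slide left to feel it.
- lid_panel: The lid itself: aluminium plate, 163 x 200 x 6 mm, with a front skirt and the pull bar; behind the skirt hangs the steel hook that comes up under the catch's hook and must not be pulled hard against it. Origin on the hinge axis (same point as lid_hinge).
- jar_yellow: Bystander: small jar with white cap, 48 mm across, 60 mm high, left of the chest. Origin under its centre.
- jar_cap_black: Bystander: low white jar with a black cap, 41 mm across, 34 mm high, left of the chest. Origin under its centre.
- bench_block: Bystander: loose steel bench block, 56 x 56 x 31 mm, right of the chest beyond the bolt. Origin under its centre.

How it is judged:
On the way, in this order (a step that is already met when the one before it is completed fails the run):
1. the bolt is drawn clear of the lid (value of joint bolt above 0.02 m), for 0.1 s.
2. the lid is raised a little, to the safety catch (value of joint lid between 0.034 and 0.09 rad), for 0.1 s.
3. the lid is lifted past the safety catch (value of joint lid above 0.15 rad), for 0.1 s.
At the end, for the whole second after the job is handed in: The lid stands open by at least 1.0 rad and is at rest; the bolt is still drawn by more than 20 mm (value of joint lid above 1 rad and velocity of joint lid between -0.05 and 0.05 rad/s and value of joint bolt above 0.02 m); the robot touches nothing.
It fails at once if the lid was forced up against the safety catch (more than 25 N between the hooks) (contact force between lid_panel and catch_rail above 25 N).
It fails at once if the catch or its thumb tab was pushed with more than 20 N (contact force between catch_rail and the fingers above 20 N).
It fails at once if the jar with the white cap was moved by more than 20 mm (distance of jar_yellow from where it was at the start of the episode above 0.02 m).
It fails at once if the jar with the black cap was moved by more than 20 mm (distance of jar_cap_black from where it was at the start of the episode above 0.02 m).
It fails at once if the bench block was moved by more than 20 mm (distance of bench_block from where it was at the start of the episode above 0.02 m).
It also fails if it takes over 59 s, if anything falls off the work surface, if the arm or the gripper's body presses on something with over 40 N, if the wrist force passes 120 N, or if a joint passes its speed limit or range.

## Working session

There is one attempt and no reset: what is moved stays moved. The work goes in short steps, Python scripts to look and compute and a tool call to move; the robot and the scene stay as the last step left them, time stands still between calls to the robot, and variables do not carry over. Pictures are saved under pics/ and viewed, at most 10 in all, crops included, and the job is handed in when it is done.

Besides the shell and the picture viewer there is one more tool, called after "Request:" by a JSON object that holds its "api" and its "payload". play_rows: Moves the arm, as the interface text tells. Its arguments: {"type":"object","properties":{"series":{"type":"array"}},"required":["series"]}

```bash
mkdir -p pics
python3 - <<'E'
from plant import manip
import cv2
for n in("top","side"):
    f=manip.grab_frame(n); cv2.imwrite(f"pics/{n}0.png",f["frame"]); print(n,f["mtx"].tolist(),f["k1"],f["R"].round(4).tolist(),f["t"].tolist())
s=manip.state(); print(s)
E
```

```text
top [[521.6121281202062, 0.0, 318.39246054098055], [0.0, 521.6121281202062, 236.03524329645927], [0.0, 0.0, 1.0]] -0.028860757660874276 [[0.0266, -0.9996, -0.0034], [-0.9794, -0.0254, -0.2005], [0.2003, 0.0086, -0.9797]] [0.0395802331712504, 0.6143012792249677, 0.829659411427562]
side [[605.2107940747571, 0.0, 322.12319612739003], [0.0, 605.2107940747571, 234.32694131742744], [0.0, 0.0, 1.0]] -0.1857992514374971 [[-0.9963, -0.0832, 0.0232], [-0.0682, 0.5926, -0.8026], [0.0531, -0.8012, -0.596]] [0.5897489546019351, 0.09743959668270129, 1.1612828961625912]
{'time': 0.1, 'joint_pos': array([-1.36796299e+00,  5.32732740e-02,  1.61412962e+00, -1.81216451e-05,
        1.47599570e+00, -1.18966374e-01]), 'joint_vel': array([-0.0013476 , -0.00095911, -0.002235  ,  0.00020681,  0.00089668,
        0.00096292]), 'joint_efforts': array([ 9.93625099e-05, -3.94899559e+01, -3.71364927e+01, -1.95127991e-04,
        3.84193962e-03, -7.02407679e-07]), 'tool_pos': array([ 0.19757522, -0.5923686 ,  0.23021302]), 'tool_rot': array([-9.01795997e-04,  9.87082979e-01,  1.60207292e-01, -4.68649197e-05]), 'contact_force': array([-0.41064019, -0.5274674 , -0.22804563]), 'ft_torque': array([ 0.00178521, -0.03714673, -0.03379489]), 'grasp_force': 0.0, 'gripper_width': 0.998435020944464}
```

View pics/top0.png

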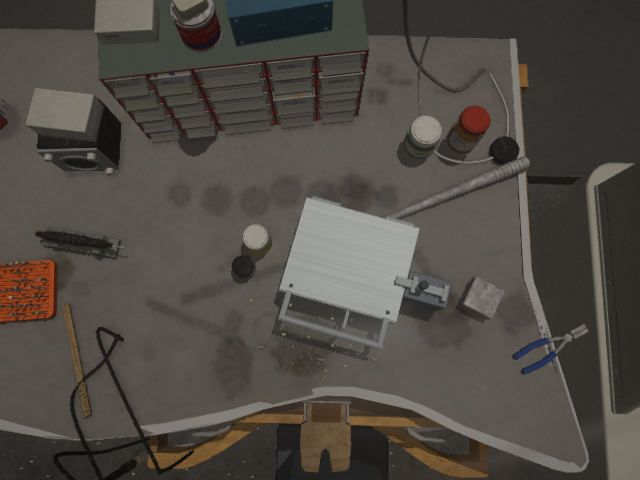

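View pics/side0.png

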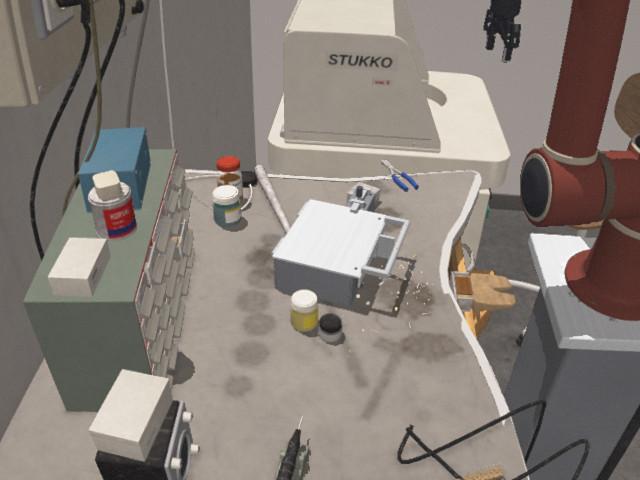

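The top view shows the lid corners near (309,199), (418,227), (402,321) and (283,291). The knob is near (423,286), the bar runs from (280,322) to (384,349), and a tab is visible behind the bar near (346,318). Next I'll enlarge this area.

Run:
```python
import cv2
a=cv2.imread("pics/top0.png")[185:365,260:460]
cv2.imwrite("pics/top0c.png",cv2.resize(a,None,fx=3.3,fy=3.3,interpolation=cv2.INTER_CUBIC))
a=cv2.convertScaleAbs(cv2.imread("pics/top0.png")[265:365,260:460],alpha=1.0)
```

```text
(no output)
```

View pics/top0c.png

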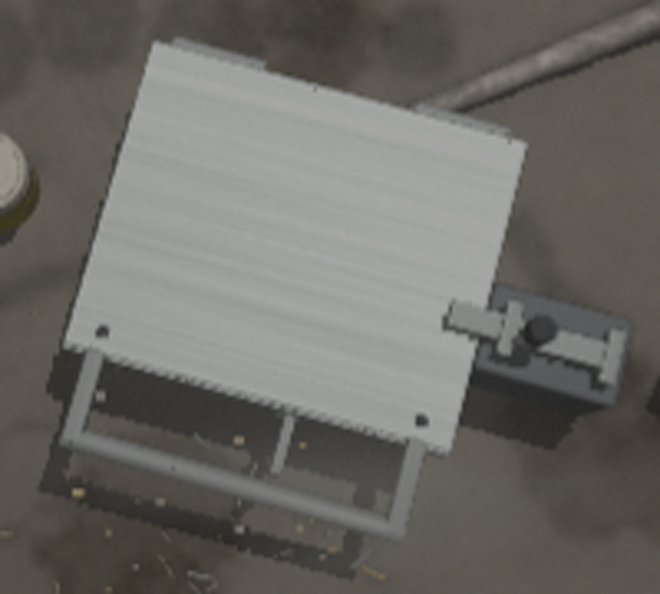

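The crop shows the lid corners at (155,42), (526,145), (447,452) and (66,346). The knob top is at (541,329). The tab plate's top edge runs from (290,415) to (277,470). I'll fit the pose to these points.

```bash
cat > h.py <<'E'
import numpy as np, cv2
from scipy.optimize import least_squares
from plant import manip
def proj(f,X):
    c=np.atleast_2d(X)@np.array(f["R"]).T+f["t"]; s=c[:,:2]/c[:,2:]
    s=s*(1+f["k1"]*(s**2).sum(1,keepdims=True)); K=np.array(f["mtx"])
    return s*[K[0,0],K[1,1]]+K[:2,2]
def W(p,c):
    c=np.atleast_2d(c); a=p[2]; R=np.array([[np.cos(a),-np.sin(a),0],[np.sin(a),np.cos(a),0],[0,0,1]])
    return c@R.T+[p[0],p[1],0]
E
python3 - <<'E'
from h import *
f=manip.grab_frame("top")
C=np.array([[75,100,77],[75,-100,77],[-88,-100,77],[-88,100,77],[-20,-122.5,113.5]])/1e3
P=np.array([[155,42],[526,145],[447,452],[66,346],[541,329]])/3.3+[260,185]
r=least_squares(lambda p:(proj(f,W(p,C))-P).ravel(),[.6,0,0.2])
p=r.x; print(p,np.degrees(p[2]),r.fun.reshape(-1,2).round(1).tolist())
np.save("pose.npy",p)
print("knob",W(p,[-.02,-.1225,.1]),"barmid",W(p,[-.13,0,.08]))
# tab: intersect at z=.086
for q in [(290,415),(277,470)]:
    q=np.array(q)/3.3+[260,185]
    s=least_squares(lambda u:(proj(f,W(p,[u[0],u[1],.086]))-q).ravel(),[-.1,0]); print("tab",s.x)
for q in [(75,438),(400,530)]:
    q=np.array(q)/3.3+[260,185]
    s=least_squares(lambda u:(proj(f,W(p,[u[0],u[1],.086]))-q).ravel(),[-.1,0]); print("bar",s.x)
def blk(q,z): 
    q=np.array(q); return least_squares(lambda u:(proj(f,W(p,[u[0],u[1],z]))-q).ravel(),[-.1,0]).x
print("block",blk((482,295),.031),"jarY",blk((256,238),.06),"jarB",blk((243,266),.034))
u,v=np.array([np.cos(p[2]),np.sin(p[2])]),np.array([-np.sin(p[2]),np.cos(p[2])]);print("ux",u,"uy",v)
E
```

```text
[ 5.79006767e-01 -2.30310373e-04 -2.51087606e-01] -14.386260123433559 [[-0.7, -0.1], [0.8, -0.1], [1.0, 1.0], [-1.3, -0.4], [0.2, -0.5]]
knob [[ 0.52919785 -0.1139199   0.1       ]] barmid [[0.45308321 0.03206918 0.08      ]]
tab [-0.09112669 -0.01845498]
tab [-0.11851614 -0.01937927]
bar [-0.13069407  0.07968576]
bar [-0.12989437 -0.08424448]
block [ 0.00241337 -0.23715314] jarY [-0.01302676  0.1647103 ] jarB [-0.06277157  0.17633474]
ux [ 0.96864277 -0.24845761] uy [0.24845761 0.96864277]
```

Request:
{"api": "play_rows", "payload": {"series": [[[0.017,0.0257,0,0,0,2.86,0],[0.017,0.0257,0,0,0,2.86,0],[0.017,0.0257,0,0,0,2.86,0],[0.017,0.0257,0,0,0,2.86,0],[0.017,0.0257,0,0,0,2.86,0],[0.017,0.0257,0,0,0,2.86,0],[0.017,0.0257,0,0,0,2.86,0],[0.017,0.0257,0,0,0,2.86,0],[0.017,0.0257,0,0,0,2.86,0],[0.017,0.0257,0,0,0,2.86,0]]]}}

```text
time: 1.15
tool_pos: [0.3681, -0.3346, 0.231]
tool_rot: [-0.0, 0.917, 0.4, -0.0]
contact_force: [0.0, -0.2, -0.2]
gripper_width: 0.002
grasp_force: 0.0
```

Request:
{"api": "play_rows", "payload": {"series": [[[0.017,0.0257,0,0,0,2.86,0],[0.017,0.0257,0,0,0,2.86,0],[0.017,0.0257,0,0,0,2.86,0],[0.017,0.0257,0,0,0,2.86,0],[0.017,0.0257,0,0,0,2.86,0],[0.017,0.0257,0,0,0,2.86,0],[0.017,0.0257,0,0,0,2.86,0],[0.017,0.0257,0,0,0,2.86,0],[0.017,0.0257,0,0,0,2.86,0],[0.017,0.0257,0,0,0,2.86,0]]]}}

```text
time: 2.15
tool_pos: [0.538, -0.0776, 0.231]
tool_rot: [-0.0, 0.789, 0.614, -0.0]
contact_force: [0.9, -0.1, 0.5]
gripper_width: 0.0
grasp_force: 0.0
```

Request:
{"api": "play_rows", "payload": {"series": [[[0,0,-0.03,0,0,0,0],[0,0,-0.03,0,0,0,0],[0,0,-0.03,0,0,0,0],[0,0,-0.02,0,0,0,0],[0,0,-0.012,0,0,0,0],[0,0,-0.01,0,0,0,0],[0,0,0,0,0,0,0]]]}}

```text
time: 2.85
tool_pos: [0.537, -0.0788, 0.0982]
tool_rot: [-0.001, 0.79, 0.613, -0.001]
contact_force: [-0.6, -0.4, -0.9]
gripper_width: -0.001
grasp_force: 0.0
```

Request:
{"api": "play_rows", "payload": {"series": [[[-0.00125,-0.00485,0,0,0,0,0],[-0.00125,-0.00485,0,0,0,0,0],[-0.00125,-0.00485,0,0,0,0,0],[-0.00125,-0.00485,0,0,0,0,0],[-0.00125,-0.00485,0,0,0,0,0],[-0.00125,-0.00485,0,0,0,0,0],[-0.00125,-0.00485,0,0,0,0,0],[0,0,0,0,0,0,0]]]}}

```text
time: 3.65
tool_pos: [0.5289, -0.1136, 0.0995]
tool_rot: [0.0, 0.79, 0.613, -0.0]
contact_force: [0.6, 0.5, 0.5]
gripper_width: 0.001
grasp_force: 0.3
```

Request:
{"api": "play_rows", "payload": {"series": [[[-0.0007,-0.0029,0,0,0,0,0],[-0.0007,-0.0029,0,0,0,0,0],[-0.0007,-0.0029,0,0,0,0,0]]]}}

```text
time: 3.95
tool_pos: [0.5267, -0.1215, 0.0992]
tool_rot: [-0.0, 0.79, 0.613, 0.0]
contact_force: [1.0, 3.8, 2.2]
gripper_width: 0.002
grasp_force: 1.6
```

Run:
```python
from h import *
f=manip.grab_frame("wrist"); cv2.imwrite("pics/w1.png",f["frame"])
```

```text
(no output)
```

View pics/w1.png

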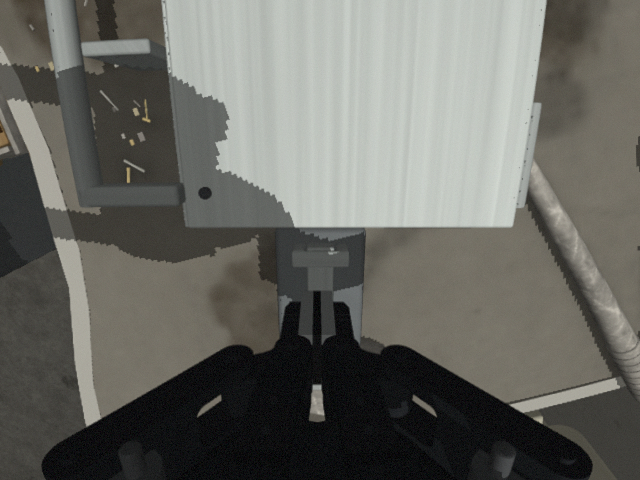

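The wrist picture shows the bolt's tip drawn back off the lid, at the guide near (320,255). The tab is at (115,47). I'll push a little further.

Request:
{"api": "play_rows", "payload": {"series": [[[-0.0005,-0.0019,0,0,0,0,0],[-0.0003,-0.001,0,0,0,0,0]]]}}

```text
time: 4.2
tool_pos: [0.5259, -0.1245, 0.0992]
tool_rot: [-0.0, 0.79, 0.613, -0.0]
contact_force: [1.1, 2.8, 2.3]
gripper_width: -0.001
grasp_force: 1.8
```

Request:
{"api": "play_rows", "payload": {"series": [[[0.0012,0.0048,0,0,0,0,0],[0.0012,0.0048,0,0,0,0,0],[0,0,0.03,0,0,0,0],[0,0,0.03,0,0,0,0],[-0.0175,0.0197,0,0,0,0,0.38],[-0.0175,0.0197,0,0,0,0,0.38],[-0.0175,0.0197,0,0,0,0,0.38],[-0.0175,0.0197,0,0,0,0,0.38],[-0.0175,0.0197,0,0,0,0,0.38],[0,0,0,0,0,-0.2,0.38]]]}}

```text
time: 5.2
tool_pos: [0.4391, -0.0147, 0.1585]
tool_rot: [-0.0, 0.79, 0.613, -0.001]
contact_force: [0.7, 0.2, -0.5]
gripper_width: 0.381
grasp_force: 0.0
```

Run:
```python
from h import *
f=manip.grab_frame("wrist"); im=f["frame"].copy(); p=np.load("pose.npy")
s=manip.state();print(s["tool_pos"],s["gripper_width"])
d=s["tool_pos"]-[p[0],p[1],0];c,n=np.cos(p[2]),np.sin(p[2]);print("chest",c*d[0]+n*d[1],-n*d[0]+c*d[1])
# predicted bar axis and tab, drawn
for a,b,col in [([-.13,-.077,.08],[-.13,.077,.08],(0,0,255)),([-.12,-.019,.086],[-.09,-.019,.086],(0,255,0))]:
    q=proj(f,W(p,[a,b])).round().astype(int); print(q.tolist()); cv2.line(im,tuple(map(int,q[0])),tuple(map(int,q[1])),col,1)
cv2.imwrite("pics/w2.png",im)
```

```text
[ 0.4401378  -0.01562296  0.15886524] 0.3803729970521822
chest -0.13068999999357775 -0.049413033354633686
[[318, 287], [318, 41]]
[[334, 208], [382, 208]]
```

View pics/w2.png

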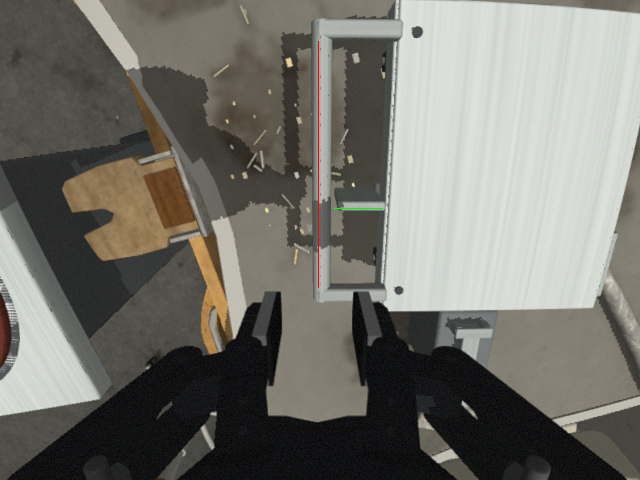

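The bar's axis is about 4 px (2 mm) towards the lid from the prediction. The tab is at (360,205), which matches within 2 mm. I'll descend around the bar with that shift.

Request:
{"api": "play_rows", "payload": {"series": [[[0.0022,-0.0006,-0.025,0,0,0,0.38],[0,0,-0.025,0,0,0,0.38],[0,0,-0.02,0,0,0,0.38],[0,0,-0.015,0,0,0,0.38],[0,0,-0.012,0,0,0,0.38],[0,0,-0.012,0,0,0,0.38],[0,0,0,0,0,0,0.38]]]}}

```text
time: 5.95
tool_pos: [0.4421, -0.017, 0.0486]
tool_rot: [-0.001, 0.791, 0.612, -0.001]
contact_force: [-1.1, -0.4, 0.1]
gripper_width: 0.378
grasp_force: 0.0
```

Request:
{"api": "play_rows", "payload": {"series": [[[0,0,0,0,0,0,0.2],[0,0,0,0,0,0,0.18],[0,0,0,0,0,0,0.16],[0,0,0,0,0,0,0.14]]]}}

```text
time: 6.35
tool_pos: [0.4418, -0.0166, 0.0505]
tool_rot: [-0.001, 0.791, 0.612, -0.001]
contact_force: [-8.1, 2.4, 4.3]
gripper_width: 0.142
grasp_force: 4.0
```

Request:
{"api": "play_rows", "payload": {"series": [[[-0.001,0.0002,0,0,0,0,0.14],[0,0,0,0,0,0,0.1],[0,0,0,0,0,0,0.0],[0,0,0,0,0,0,0.0]]]}}

```text
time: 6.75
tool_pos: [0.4417, -0.0166, 0.0506]
tool_rot: [-0.0, 0.791, 0.612, -0.0]
contact_force: [-5.6, 1.2, 3.4]
gripper_width: 0.117
grasp_force: 58.3
```

Request:
{"api": "play_rows", "payload": {"series": [[[0,0,0.0015,0,0,0,0],[0,0,0.0015,0,0,0,0],[0,0,0.0015,0,0,0,0],[0,0,0.0015,0,0,0,0]]]}}

```text
time: 7.15
tool_pos: [0.442, -0.0166, 0.056]
tool_rot: [-0.0, 0.791, 0.612, -0.0]
contact_force: [0.8, 0.4, -6.8]
gripper_width: 0.121
grasp_force: 58.2
```

Request:
{"api": "play_rows", "payload": {"series": [[[0,0,0.001,0,0,0,0],[0,0,0.001,0,0,0,0],[0,0,0.0007,0,0,0,0]]]}}

```text
time: 7.45
tool_pos: [0.4422, -0.0167, 0.059]
tool_rot: [-0.0, 0.791, 0.612, 0.0]
contact_force: [1.3, 0.8, -6.8]
gripper_width: 0.121
grasp_force: 58.2
```

Request:
{"api": "play_rows", "payload": {"series": [[[0,0,0.0007,0,0,0,0],[0,0,0,0,0,0,0]]]}}

```text
time: 7.65
tool_pos: [0.4423, -0.0168, 0.0599]
tool_rot: [0.0, 0.791, 0.612, 0.0]
contact_force: [1.0, 0.8, -5.4]
gripper_width: 0.125
grasp_force: 58.3
```

Request:
{"api": "play_rows", "payload": {"series": [[[0,0,0,0,0,0,0.1],[0,0,0,0,0,0,0.2],[0,0,0,0,0,0,0.3],[0,0,0,0,0,0,0.35],[0,0,0,0,0,0,0.35],[0,0,0,0,0,0,0.35]]]}}

```text
time: 8.25
tool_pos: [0.4424, -0.0168, 0.06]
tool_rot: [0.0, 0.791, 0.612, 0.0]
contact_force: [-0.0, -0.0, -0.1]
gripper_width: 0.351
grasp_force: 0.0
```

Request:
{"api": "play_rows", "payload": {"series": [[[0.001,0.0039,0,0,0,0,0.35],[0.001,0.0039,0,0,0,0,0.35],[0.00075,0.0029,0,0,0,0,0.35],[0.0005,0.0019,0,0,0,0,0.35],[0,0,0,0,0,0,0.35]]]}}

```text
time: 8.75
tool_pos: [0.4454, -0.0038, 0.0597]
tool_rot: [0.0, 0.791, 0.612, -0.0]
contact_force: [-0.8, -0.8, 0.0]
gripper_width: 0.347
grasp_force: 0.0
```

Request:
{"api": "play_rows", "payload": {"series": [[[0.0004,0.00145,0,0,0,0,0.35],[0.0004,0.00145,0,0,0,0,0.35]]]}}

```text
time: 8.95
tool_pos: [0.4462, -0.0012, 0.0597]
tool_rot: [-0.0, 0.791, 0.612, -0.0]
contact_force: [0.1, -1.0, 0.9]
gripper_width: 0.349
grasp_force: 0.0
```

Request:
{"api": "play_rows", "payload": {"series": [[[0.0004,0.00145,0,0,0,0,0.35],[0.0004,0.00145,0,0,0,0,0.35]]]}}

```text
time: 9.15
tool_pos: [0.4469, 0.0014, 0.0597]
tool_rot: [0.0, 0.791, 0.612, -0.0]
contact_force: [-0.4, -1.8, 0.6]
gripper_width: 0.35
grasp_force: 1.3
```

Request:
{"api": "play_rows", "payload": {"series": [[[0.0004,0.00145,0,0,0,0,0.35],[0.0004,0.00145,0,0,0,0,0.35]]]}}

```text
time: 9.35
tool_pos: [0.4476, 0.0043, 0.0597]
tool_rot: [0.0, 0.791, 0.612, -0.0]
contact_force: [-0.9, -2.6, 1.3]
gripper_width: 0.346
grasp_force: 1.5
```

Request:
{"api": "play_rows", "payload": {"series": [[[0.0004,0.00145,0,0,0,0,0.35],[0.0004,0.00145,0,0,0,0,0.35]]]}}

```text
time: 9.55
tool_pos: [0.4484, 0.0073, 0.0597]
tool_rot: [0.0, 0.791, 0.612, -0.0]
contact_force: [-1.9, -2.3, 1.3]
gripper_width: 0.35
grasp_force: 1.8
```

Request:
{"api": "play_rows", "payload": {"series": [[[0.0004,0.00145,0,0,0,0,0.35],[0.0004,0.00145,0,0,0,0,0.35]]]}}

```text
time: 9.75
tool_pos: [0.4492, 0.0103, 0.0597]
tool_rot: [-0.0, 0.791, 0.612, -0.0]
contact_force: [-2.7, -2.9, 2.5]
gripper_width: 0.35
grasp_force: 2.1
```

Request:
{"api": "play_rows", "payload": {"series": [[[0.0004,0.00145,0,0,0,0,0.35]]]}}

```text
time: 9.85
tool_pos: [0.4496, 0.0118, 0.0597]
tool_rot: [-0.0, 0.791, 0.612, -0.0]
contact_force: [-2.2, -3.4, 2.2]
gripper_width: 0.352
grasp_force: 2.2
```

Request:
{"api": "play_rows", "payload": {"series": [[[0.00025,0.00095,0,0,0,0,0.35]]]}}

```text
time: 9.95
tool_pos: [0.4499, 0.0128, 0.0597]
tool_rot: [-0.0, 0.791, 0.612, -0.0]
contact_force: [-3.2, -3.6, 2.7]
gripper_width: 0.349
grasp_force: 2.3
```

Request:
{"api": "play_rows", "payload": {"series": [[[0.00013,0.0005,0,0,0,0,0.35]]]}}

```text
time: 10.05
tool_pos: [0.45, 0.0133, 0.0597]
tool_rot: [-0.0, 0.791, 0.612, -0.0]
contact_force: [-4.2, -4.1, 2.4]
gripper_width: 0.352
grasp_force: 2.3
```

Request:
{"api": "play_rows", "payload": {"series": [[[0.00013,0.0005,0,0,0,0,0.35]]]}}

```text
time: 10.15
tool_pos: [0.4501, 0.0137, 0.0596]
tool_rot: [-0.0, 0.791, 0.612, -0.0]
contact_force: [-3.0, -3.5, 2.2]
gripper_width: 0.346
grasp_force: 2.4
```

Request:
{"api": "play_rows", "payload": {"series": [[[0.00013,0.0005,0,0,0,0,0.35]]]}}

```text
time: 10.25
tool_pos: [0.4502, 0.0142, 0.0597]
tool_rot: [-0.0, 0.791, 0.612, -0.0]
contact_force: [-3.7, -3.9, 1.8]
gripper_width: 0.351
grasp_force: 2.4
```

Request:
{"api": "play_rows", "payload": {"series": [[[0.00013,0.0005,0,0,0,0,0.35]]]}}

```text
time: 10.35
tool_pos: [0.4503, 0.0147, 0.0597]
tool_rot: [-0.0, 0.791, 0.612, -0.0]
contact_force: [-3.6, -3.9, 2.5]
gripper_width: 0.35
grasp_force: 2.5
```

Request:
{"api": "play_rows", "payload": {"series": [[[0.00013,0.0005,0,0,0,0,0.35]]]}}

```text
time: 10.45
tool_pos: [0.4504, 0.0151, 0.0597]
tool_rot: [-0.0, 0.791, 0.612, -0.0]
contact_force: [-3.8, -3.4, 2.4]
gripper_width: 0.349
grasp_force: 2.5
```

Request:
{"api": "play_rows", "payload": {"series": [[[8e-05,0.0003,0,0,0,0,0.35]]]}}

```text
time: 10.55
tool_pos: [0.4505, 0.0154, 0.0597]
tool_rot: [0.0, 0.791, 0.612, -0.0]
contact_force: [-2.2, -5.0, 2.5]
gripper_width: 0.353
grasp_force: 2.9
```

Request:
{"api": "play_rows", "payload": {"series": [[[0,0,0,0,0,0,0.25],[0,0,0,0,0,0,0.18],[0,0,0,0,0,0,0.14]]]}}

```text
time: 10.85
tool_pos: [0.4506, 0.0154, 0.0597]
tool_rot: [-0.0, 0.791, 0.612, -0.0]
contact_force: [-5.1, -4.3, 3.1]
gripper_width: 0.145
grasp_force: 5.2
```

Request:
{"api": "play_rows", "payload": {"series": [[[0,0,0,0,0,0,0.0],[0,0,0,0,0,0,0.0],[0,0,0,0,0,0,0.0]]]}}

```text
time: 11.15
tool_pos: [0.4504, 0.0155, 0.0596]
tool_rot: [-0.0, 0.791, 0.612, -0.001]
contact_force: [-3.9, -3.8, 3.2]
gripper_width: 0.121
grasp_force: 59.4
```

Request:
{"api": "play_rows", "payload": {"series": [[[0,0,0.001,0,0,0,0],[0,0,0.001,0,0,0,0],[0,0,0.001,0,0,0,0]]]}}

```text
time: 11.45
tool_pos: [0.4505, 0.0154, 0.0614]
tool_rot: [0.0, 0.791, 0.612, -0.0]
contact_force: [3.6, -4.4, -10.0]
gripper_width: 0.125
grasp_force: 60.7
```

Request:
{"api": "play_rows", "payload": {"series": [[[0,0,0.001,0,0,0,0],[0,0,0.001,0,0,0,0]]]}}

```text
time: 11.65
tool_pos: [0.4507, 0.0154, 0.0634]
tool_rot: [0.0, 0.791, 0.612, 0.0]
contact_force: [4.1, -5.3, -9.4]
gripper_width: 0.121
grasp_force: 60.7
```

Request:
{"api": "play_rows", "payload": {"series": [[[0.0001,0,0.0015,0,0,0,0],[0.0001,0,0.0015,0,0,0,0],[0.0001,0,0.0015,0,0,0,0]]]}}

```text
time: 11.95
tool_pos: [0.4512, 0.0153, 0.068]
tool_rot: [0.001, 0.791, 0.612, 0.0]
contact_force: [6.1, -6.3, -10.1]
gripper_width: 0.121
grasp_force: 60.6
```

Request:
{"api": "play_rows", "payload": {"series": [[[0.0002,0,0.0015,0,0,0,0],[0.0002,0,0.0015,0,0,0,0],[0.0002,0,0.0015,0,0,0,0],[0.0002,0,0.0015,0,0,0,0],[0.0002,0,0.0015,0,0,0,0],[0.0002,0,0.0015,0,0,0,0]]]}}

```text
time: 12.55
tool_pos: [0.4525, 0.0149, 0.0767]
tool_rot: [0.001, 0.791, 0.612, 0.0]
contact_force: [7.9, -6.2, -12.5]
gripper_width: 0.115
grasp_force: 60.5
```

Request:
{"api": "play_rows", "payload": {"series": [[[0.0009,-0.0002,0.004,0,0,0,0],[0.0009,-0.0002,0.004,0,0,0,0],[0.001,-0.0002,0.004,0,0,0,0],[0.001,-0.0003,0.004,0,0,0,0],[0.0011,-0.0003,0.004,0,0,0,0],[0.0011,-0.0003,0.004,0,0,0,0],[0.0013,-0.0003,0.0039,0,0,0,0],[0.0014,-0.0003,0.0038,0,0,0,0],[0.0015,-0.0004,0.0038,0,0,0,0]]]}}

```text
time: 13.45
tool_pos: [0.4613, 0.0128, 0.1121]
tool_rot: [-0.001, 0.791, 0.612, -0.001]
contact_force: [-0.3, -6.0, -7.6]
gripper_width: 0.126
grasp_force: 58.2
```

Request:
{"api": "play_rows", "payload": {"series": [[[0,0,0,0,0,0,0.1],[0,0,0,0,0,0,0.25],[0,0,0,0,0,0,0.3],[0,0,0.005,0,0,0,0.3],[0,0,0.005,0,0,0,0.3],[0,0,0,0,0,0,0.2],[0,0,0,0,0,0,0.14],[0,0,0,0,0,0,0],[0,0,0,0,0,0,0],[0,0,0,0,0,0,0]]]}}

```text
time: 14.45
tool_pos: [0.4613, 0.0136, 0.1235]
tool_rot: [-0.001, 0.791, 0.612, -0.001]
contact_force: [-5.7, 2.1, 2.9]
gripper_width: 0.111
grasp_force: 58.5
```

Run:
```python
import numpy as np
# arc rows from phi=.356 in steps .04 to 1.276 (lid 1.227)
ph=np.arange(.356,1.28,.04); x=-.205*np.cos(ph); z=.205*np.sin(ph)
for a,b in zip(np.diff(x),np.diff(z)): print(f"[{a*.9686:.4f}, {-a*.2485:.4f}, {b:.4f}, 0, 0, 0, 0],",end=" ")
```

```text
[0.0029, -0.0007, 0.0076, 0, 0, 0, 0], [0.0032, -0.0008, 0.0075, 0, 0, 0, 0], [0.0035, -0.0009, 0.0074, 0, 0, 0, 0], [0.0038, -0.0010, 0.0072, 0, 0, 0, 0], [0.0041, -0.0010, 0.0070, 0, 0, 0, 0], [0.0043, -0.0011, 0.0069, 0, 0, 0, 0], [0.0046, -0.0012, 0.0067, 0, 0, 0, 0], [0.0048, -0.0012, 0.0065, 0, 0, 0, 0], [0.0051, -0.0013, 0.0063, 0, 0, 0, 0], [0.0053, -0.0014, 0.0061, 0, 0, 0, 0], [0.0056, -0.0014, 0.0059, 0, 0, 0, 0], [0.0058, -0.0015, 0.0056, 0, 0, 0, 0], [0.0060, -0.0015, 0.0054, 0, 0, 0, 0], [0.0062, -0.0016, 0.0051, 0, 0, 0, 0], [0.0064, -0.0016, 0.0049, 0, 0, 0, 0], [0.0066, -0.0017, 0.0046, 0, 0, 0, 0], [0.0068, -0.0017, 0.0043, 0, 0, 0, 0], [0.0069, -0.0018, 0.0040, 0, 0, 0, 0], [0.0071, -0.0018, 0.0037, 0, 0, 0, 0], [0.0072, -0.0018, 0.0035, 0, 0, 0, 0], [0.0073, -0.0019, 0.0032, 0, 0, 0, 0], [0.0074, -0.0019, 0.0028, 0, 0, 0, 0], [0.0076, -0.0019, 0.0025, 0, 0, 0, 0],
```

Request:
{"api": "play_rows", "payload": {"series": [[[0.0029,-0.0007,0.0076,0,0,0,0],[0.0032,-0.0008,0.0075,0,0,0,0],[0.0035,-0.0009,0.0074,0,0,0,0],[0.0038,-0.001,0.0072,0,0,0,0],[0.0041,-0.001,0.007,0,0,0,0],[0.0043,-0.0011,0.0069,0,0,0,0]]]}}

```text
time: 15.05
tool_pos: [0.4813, 0.0085, 0.1667]
tool_rot: [-0.004, 0.791, 0.612, -0.003]
contact_force: [-11.9, 4.6, 0.0]
gripper_width: 0.116
grasp_force: 58.4
```

Request:
{"api": "play_rows", "payload": {"series": [[[0.0046,-0.0012,0.0067,0,0,0,0],[0.0048,-0.0012,0.0065,0,0,0,0],[0.0051,-0.0013,0.0063,0,0,0,0],[0.0053,-0.0014,0.0061,0,0,0,0],[0.0056,-0.0014,0.0059,0,0,0,0],[0.0058,-0.0015,0.0056,0,0,0,0]]]}}

```text
time: 15.65
tool_pos: [0.5124, 0.0006, 0.2062]
tool_rot: [-0.004, 0.791, 0.612, -0.003]
contact_force: [-18.5, 4.7, 9.5]
gripper_width: 0.111
grasp_force: 58.5
```

Request:
{"api": "play_rows", "payload": {"series": [[[0.0052,-0.0013,0.006,0,0,0,0],[0.0055,-0.0014,0.0058,0,0,0,0],[0.0064,-0.0016,0.0049,0,0,0,0],[0.0066,-0.0017,0.0046,0,0,0,0]]]}}

```text
time: 16.05
tool_pos: [0.5377, -0.0058, 0.228]
tool_rot: [-0.002, 0.791, 0.612, -0.002]
contact_force: [-13.2, 3.4, 11.5]
gripper_width: 0.111
grasp_force: 59.2
```

Request:
{"api": "play_rows", "payload": {"series": [[[0.0064,-0.0016,0.0047,0,0,0,0],[0.0067,-0.0017,0.0043,0,0,0,0],[0.0071,-0.0018,0.0037,0,0,0,0],[0.0072,-0.0018,0.0035,0,0,0,0]]]}}

```text
time: 16.45
tool_pos: [0.5661, -0.013, 0.2456]
tool_rot: [-0.001, 0.791, 0.612, -0.001]
contact_force: [-9.1, 3.0, 9.9]
gripper_width: 0.114
grasp_force: 58.5
```

Request:
{"api": "play_rows", "payload": {"series": [[[0.0073,-0.0019,0.0034,0,0,0,0],[0.0074,-0.0019,0.003,0,0,0,0],[0.0037,-0.0009,0.0014,0,0,0,0],[0,0,0,0,0,0,0]]]}}

```text
time: 16.85
tool_pos: [0.586, -0.0181, 0.2541]
tool_rot: [0.001, 0.791, 0.612, 0.001]
contact_force: [-5.5, 2.4, 8.8]
gripper_width: 0.119
grasp_force: 59.1
```

Request:
{"api": "play_rows", "payload": {"series": [[[0,0,0,0,0,0,0.2],[0,0,0,0,0,0,0.45],[0,0,0,0,0,0,0.5],[0,0,0.01,0,0,0,0.5],[0,0,0.02,0,0,0,0.5],[0,0,0.03,0,0,0,0.5],[0,0,0.03,0,0,0,0.5],[0,0,0,0,0,0,0.5],[0,0,0,0,0,0,0.5]]]}}

```text
time: 17.75
tool_pos: [0.5854, -0.0182, 0.3411]
tool_rot: [0.001, 0.791, 0.612, 0.001]
contact_force: [0.2, -0.2, -0.6]
gripper_width: 0.503
grasp_force: 0.0
```

Run:
```python
from h import *
f=manip.grab_frame("side"); cv2.imwrite("pics/s2.png",f["frame"])
```

```text
(no output)
```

View pics/s2.png

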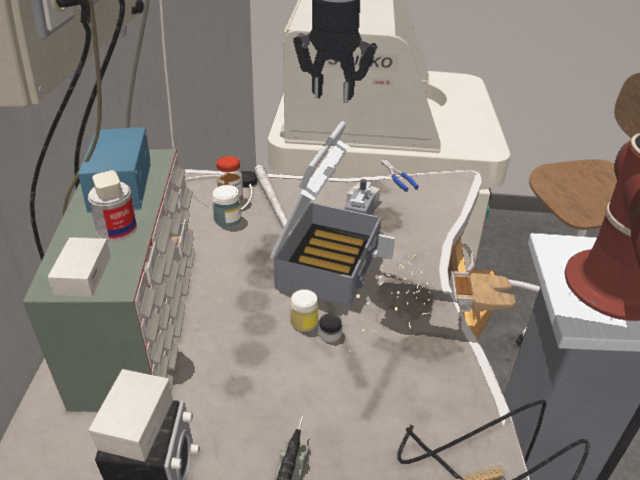

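The side view shows the lid wide open, with its bar near (340,130). The gripper is clear above it, and the two jars are where they were, at (305,312) and (330,328).

```bash
python3 -c "
from plant import manip
print(manip.job_done())"
```

```text
the job is handed in; nothing more can be done
None
```

The chest is open and the job is handed in, but no verdict came back. I drew the bolt about 29 mm, held the catch's tab left and lifted the lid past it, then opened the lid to about 1.2 rad; it stayed there after release. Nothing looked disturbed: both jars show unmoved in the last picture, and the gripper never went near the bench block.

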